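# Slide the bottle carrier up to the titrator

## Robot

A 6-joint arm with a two-finger parallel gripper is mounted at the origin on the work surface. World frame = base frame: x ahead of the robot, y to its left, z up, the work surface at z = 0. Lengths are in m, angles in degrees, forces in N, time in s.
With the tool pointing down it reaches from about 0.4 to 0.825 m from the base axis. Payload 7 kg.
Tool frame: the origin (TCP) lies midway between the tips of the shut fingers; the grasp point (between the pads) lies 19 mm behind it; z points along the fingers, y is the line along which they close (so a half turn about z gives the same grasp; the last joint's range is limited). The gripper opens to 88 mm and grips with 3 to 60 N. Pads are 19 mm wide; open, the fingers measure 130 mm over their backs; the gripper's body (78 mm by 193 mm) begins 47 mm behind the grasp point.
Start: joints at [-53.05, 20.546, 0.682, 0, -70.136, -16.507], TCP at [0.236, -0.632, 0.227] pointing down, gripper open.
Joint ranges: [-176.03, 176.03], [-82.01, 121.73], [-58.28, 71.71], [-173.87, 95.51], [-174.79, -0.11], [-173.66, 173.66]. Speed limits (degrees/s): [136.94, 136.94, 172.46, 180, 180, 180].

## Interface

Orientations are given as [roll, pitch, yaw] about the fixed x, y, z axes, in that order (R = Rz(yaw) Ry(pitch) Rx(roll)).
In Python, from plant import r gives the robot as it stands.
- The arm moves only by the tool drive_tool, never from a script. Its argument "commands" is a list of rows, each an object of numbers: "hand": the closure, from 0 (fully open) to 1 (shut); "tx", "ty", "tz": the shift along the world's x, y, z scaled (see below); "turn": the turn about the world's z scaled (see below). A call has 1 to 10 rows; each row is the pose to reach, as a shift and turn from the pose commanded when the call began; what a row does not reach only later rows make up. The controller multiplies each number of a shift by 0.6 m and each number of a turn by 90 degrees. A row lasts 1/10 s, in which the tool goes at most 50 mm and 8.59 degrees, less where a joint would pass 70% of its speed; a pose out of reach is approached as far as the arm can. A call with a number of a shift or a turn outside -1 to 1 is refused whole. A call with a gripper value outside its range is refused whole. The fingers move at their own pace and stop on an object; "grip_force" is the grip in N (left out, the last holds). Time passes only in rows, so rows that repeat a pose let the fingers close. It gives the time, the measured TCP pose, the force, the opening and the grip force at its end, in the units of the state.
- r.get_state(): the state, without advancing time (a new reading comes with each control period).
- r.capture(name): name is "scene" or "top" or "wrist"; returns a dict with "frame" (400x640x3 uint8, red, green, blue), "fx", "fy", "cx", "cy" (pixels), "D" ([k1, k2, p1, p2, k3] as OpenCV has them; the pictures are not rectified), "world_from_camera" (4x4, takes a point from camera to world coordinates); the wrist camera has in their place "T_tool_cam" (4x4, takes a point from camera to tool coordinates, whose origin is the TCP and whose axes are the flange's). Camera axes: x right, y down, z forward; pixel columns grow to the right and rows downward; lengths in m; the calibration is good to about 2 mm. A picture is of the moment at which its call begins: read the wrist's pose just before it. There is no depth.
- r.close_job(): hands the job in; it is judged then, once.
Trained networks look in the newest picture that a camera, given by its name, has taken for a name from the list of things; names that differ only in an ending like _2 or _b are one class to them, and where a whole thing is asked for, a point or a joint stands for the part that bears it (a point fixed in the world has none). Each returns a list of dicts, best first, with "score" (0 to 1); they miss things now and then, are a little off and sometimes report something else, mostly with a low value. They report only what shows in the picture. A call takes as long as a camera call. They do not tell look-alikes from the thing itself.
- r.trace(label, camera): "pixels" (400x640 bool, what is visible of it) and "extent" ([left, top, right, bottom] in pixels, round what is visible of it).
The state is a dict: "time_s": time; "joints": joint angles; "qd": joint speeds; "joint_torque": joint torques, N m; "tcp_pos": TCP position; "eef_rot": TCP orientation; "contact_force": force on the tool from outside, world axes, zero at the start; "moment": the same for the moment, N m; "gripper_width": finger opening in m; "gripper_force": force on a finger pad.
Only numpy, scipy, OpenCV 4.12 (cv2) and the standard library are available. Lean on these libraries where they do the work, as an engineer would, in place of code of your own. Each camera call takes 0.05 s, during which the arm holds its last target. There are 200 camera calls.

## Task

Push the heavy two-bottle carrier sideways along the bench to the titrator, until its long side stands flush against the titrator's side, roughly middle to middle, and then draw back clear of it. Push the grey tub low down near its base so that it slides without rocking: do not lift it, do not touch its bottles or its handle, do not bump the titrator or the printer with the robot, and leave the glassware in front of the ledge where it stands.

Things in the scene. Friction and masses are not known exactly. Their poses are not given: they have to be found in the camera images.
- carrier: Heavy grey plastic tub holding two amber bottles one behind the other, 1.6 to 2.5 kg in all, bottles perhaps unequally full. 184 mm (its x) by 92 mm (its y), plain upright 4 mm walls from 3 to 120 mm above the bench, on rubber feet. Loose; slides under 9 to 20 N; pushed higher than 50 mm it may tip. Origin: centre of its underside on the bench. x along its length, roughly away from the robot; y across it; z up.
- carrier_handle: The carrier's steel loop handle with a black grip, rising over the partition in the middle of the tub to 225 mm above the bench, 82 mm wide in the carrier's y, fixed to the tub; not to be touched. Origin: same as carrier.
- bottle_a: Amber bottle with white cap, 80 mm across, 172 mm high, standing loose in the carrier's far (+x) cell, 46 mm from the carrier's middle; its foot 7 mm and its top 179 mm above the bench. Origin: centre of its underside.
- bottle_b: The same bottle in the carrier's near (-x) cell. Origin: centre of its underside.
- titrator: Fixed cream instrument with a white burette and an amber bottle on top. Base 230 mm (its x) by 142 mm (its y), plain flat sides from 6 to 100 mm above the bench; 299 mm high over all. It stands to the left or to the right of the carrier. Origin: centre of its underside; x along its depth, away from the robot; y across, so its two sides lie at y = +-71 mm. With the carrier flush, their middles are 117 mm apart.
- printer: Fixed beige printer, 130 mm (x) by 140 mm (y), 71 mm high with a paper tongue up to 98 mm; it stands on the other side of the carrier from the titrator. Origin: centre of its underside.
- ledge: Fixed white service ledge along the back of the bench, 90 mm high, 120 mm deep, its face across the world's x. Origin: at the foot of its front face, midway between the places of titrator and printer.
- beaker: Glass beaker, 68 mm across, 90 mm high, loose on the bench, one of three things in a row just before the ledge. Origin: centre of its underside.
- dropper: Small white dropper bottle, 32 mm across, 75 mm high, loose in the same row. Origin: centre of its underside.
- cup: White plastic cup, 68 mm across, 80 mm high, loose in the same row. Origin: centre of its underside.
There are look-alikes about, which are no part of the job. Of the things like the carrier, leave any that is blue or green; of the rest the smaller one is meant.

How it is judged:
By the outcome, as a careful person would: the job done as asked, in the order asked, and still so for the second after the job is handed in, with the robot touching nothing.
It also fails if it takes over 51 s, if anything falls off the work surface, if the arm or the gripper's body presses on something with over 40 N, if the wrist force passes 120 N, or if a joint passes its speed limit or range.

## Working session

There is one attempt and no reset: what is moved stays moved. The work goes in short steps, Python scripts to look and compute and a tool call to move; the robot and the scene stay as the last step left them, time stands still between calls to the robot, and variables do not carry over. Pictures are saved under pics/ and viewed, at most 10 in all, crops included, and the job is handed in when it is done.

Besides the shell and the picture viewer there is one more tool, called as name([rows], argument=value, ...), one row to a line, values as JSON. drive_tool: Moves the arm, as the interface text tells. Its arguments: {"type":"object","properties":{"commands":{"type":"array"},"grip_force":{"type":"number"}},"required":["commands"]}

```bash
mkdir -p pics; cat > h.py <<'E'
import numpy as np, cv2, pickle
from plant import r
def cap(n):
    c=r.capture(n); cv2.imwrite(f'pics/{n}_{int(r.get_state()["time_s"]*100)}.png',c['frame'][:,:,::-1]); return c
def ray(c,px,z):
    """pixels -> world points on plane z"""
    K=np.array([[c['fx'],0,c['cx']],[0,c['fy'],c['cy']],[0,0,1.]])
    u=cv2.undistortPoints(np.array(px,float).reshape(-1,1,2),K,np.array(c['D'],float)).reshape(-1,2)
    T=np.array(c['world_from_camera']); d=np.c_[u,np.ones(len(u))]@T[:3,:3].T; o=T[:3,3]
    return o+d*((z-o[2])/d[:,2])[:,None]
def proj(c,P):
    K=np.array([[c['fx'],0,c['cx']],[0,c['fy'],c['cy']],[0,0,1.]])
    W=np.linalg.inv(np.array(c['world_from_camera']))
    return cv2.projectPoints(np.array(P,float).reshape(-1,1,3),cv2.Rodrigues(W[:3,:3])[0],W[:3,3],K,np.array(c['D'],float))[0].reshape(-1,2)
E
python3 - <<'E'
from h import *
for n in ('top','scene'):
    c=cap(n); pickle.dump(c,open(n+'.pkl','wb')); print(n,np.round(c['world_from_camera'],3).tolist())
    for l in ('carrier','titrator','printer'):
        print(l,[(round(t['score'],2),t['extent']) for t in r.trace(l,n)])
s=r.get_state();print(s['time_s'],s['tcp_pos'],s['eef_rot'],s['gripper_width'])
E
ls pics
```

```text
top [[-0.026, -0.998, 0.06, 0.478], [-1.0, 0.026, -0.006, -0.044], [0.004, -0.06, -0.998, 1.136], [0.0, 0.0, 0.0, 1.0]]
carrier [(0.93, [290.1, 152.0, 338.3, 226.8]), (0.75, [430.2, 242.4, 541.2, 308.7]), (0.67, [223.3, 252.6, 298.2, 306.6]), (0.64, [319.8, 233.3, 417.5, 339.6])]
titrator [(0.97, [164.1, 143.7, 234.2, 228.0])]
printer [(0.91, [409.7, 158.8, 462.3, 208.9])]
scene [[-0.84, 0.413, -0.351, 1.073], [0.542, 0.613, -0.575, 0.788], [-0.022, -0.673, -0.739, 1.14], [0.0, 0.0, 0.0, 1.0]]
carrier [(0.91, [294.4, 160.1, 355.1, 228.1]), (0.86, [280.1, 54.2, 343.0, 135.8]), (0.61, [327.6, 91.7, 399.0, 174.8]), (0.6, [262.2, 208.2, 284.9, 239.9]), (0.58, [383.0, 163.2, 436.1, 232.1]), (0.39, [123.1, 34.4, 394.5, 400.0])]
titrator [(0.7, [332.6, 214.7, 421.1, 313.0])]
printer [(0.68, [250.9, 132.8, 295.1, 171.3]), (0.22, [279.7, 234.7, 302.6, 262.3])]
0.4 [ 0.23569852 -0.63239513  0.22638469] [ 1.79980185e+02 -3.77099651e-03 -1.59556628e+02] 0.08767301973425812
scene_25.png
top_5.png
```

View pics/top_5.png

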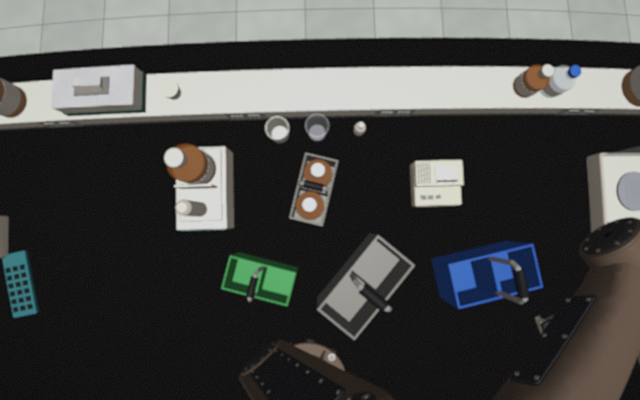

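View pics/scene_25.png

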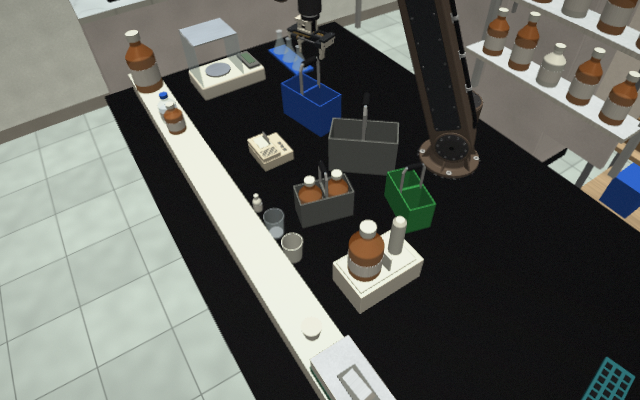

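The target carrier, with two amber bottles, is in the top picture at about (315,189), leaning roughly 13° from straight. The titrator is on its left (+y) at (205,188) and the printer on its right at (437,184). I need the gripper's shape, to see how low it can push beside a 120 mm wall.

```bash
python3 - <<'E'
from h import *
from scipy.optimize import minimize
s=pickle.load(open('scene.pkl','rb'))['frame'][0:100,250:380,::-1]
t=pickle.load(open('top.pkl','rb'))['frame'][130:240,160:350,::-1]
w=cap('wrist'); print(np.round(w['T_tool_cam'],3).tolist(),w['fx'])
a=cv2.resize(s,None,fx=3,fy=3,interpolation=2); b=cv2.resize(w['frame'][:,:,::-1],(400,250)); 
im=np.zeros((590,800,3),np.uint8); im[:300,:390]=a; im[:250,400:]=b
t=cv2.resize(t,(480,278),interpolation=2); im[305:583,:480]=t
cv2.imwrite('pics/mix.png',im)
cs={n:pickle.load(open(n+'.pkl','rb')) for n in('top','scene')}
def box(x,y,a,L,W,h,extra=()):
    P=np.array([[i*L/2,j*W/2,k] for i in(1,-1) for j in(1,-1) for k in(0.003,h)]+list(extra))
    R=np.array([[np.cos(a),-np.sin(a),0],[np.sin(a),np.cos(a),0],[0,0,1]]); return P@R.T+[x,y,0]
# masks from newest pictures, same view
m={}
for n in cs:
    r.capture(n)
    m[n]=[k for k in r.trace('carrier',n)][0]['pixels'].astype(np.uint8)
    for l in('titrator','printer','beaker','cup','dropper'):
        t=r.trace(l,n)
        if t: m[l+n]=t[0]['pixels'].astype(np.uint8)
pickle.dump(m,open('m.pkl','wb'))
for n in cs:
    for l in ('beaker','cup','dropper','printer'):
        if l+n in m:
            ys,xs=np.nonzero(m[l+n]); print(n,l,np.round(ray(cs[n],[[xs.mean(),ys.mean()]],.05)[0],3),xs.min(),xs.max(),ys.min(),ys.max())
def cost(p):
    e=0
    P1=box(*p,.184,.092,.12); H=box(*p,.184,.092,.12,[[0,.041,.225],[0,-.041,.225]])[8:]
    for n in cs:
        g=np.zeros((1600,2560),np.uint8); 
        cv2.fillConvexPoly(g,cv2.convexHull((proj(cs[n],P1)*4).astype(np.float32)).astype(int),1)
        g=cv2.resize(g*255,(640,400),interpolation=cv2.INTER_AREA)/255.
        mm=m[n].astype(float); 
        e+=(np.abs(g-mm)).sum()/mm.sum()
    return e
c0=ray(cs['top'],[[315,189]],.12)[0]; print(c0)
best=min((minimize(cost,[c0[0],c0[1],np.radians(a)],method='Nelder-Mead',options=dict(initial_simplex=[[c0[0],c0[1],np.radians(a)],[c0[0]+.02,c0[1],np.radians(a)],[c0[0],c0[1]+.02,np.radians(a)],[c0[0],c0[1],np.radians(a+8)]])) for a in(-10,-16)),key=lambda q:q.fun)
print('carrier',best.x[:2],np.degrees(best.x[2]),best.fun)
E
```

```text
[[-0.001, -0.965, -0.263, 0.071], [1.0, -0.001, 0.0, 0.0], [-0.0, -0.263, 0.965, -0.158], [0.0, 0.0, 0.0, 1.0]] 277.7624622737558
top beaker [ 0.756 -0.049  0.05 ] 306 328 114 140
top cup [0.754 0.067 0.05 ] 266 288 116 142
top dropper [ 0.581 -0.395  0.05 ] 410 462 160 206
top printer [ 0.582 -0.396  0.05 ] 410 463 160 207
scene beaker [ 0.751 -0.054  0.05 ] 264 282 209 238
scene cup [0.749 0.064 0.05 ] 282 302 233 260
scene dropper [ 0.761 -0.159  0.05 ] 252 262 194 212
scene printer [ 0.593 -0.379  0.05 ] 248 293 133 170
[ 0.56506499 -0.0400723   0.12      ]
carrier [ 0.30604282 -0.55712322] 62.14382328025504 1.9695181029266313
```

View pics/mix.png

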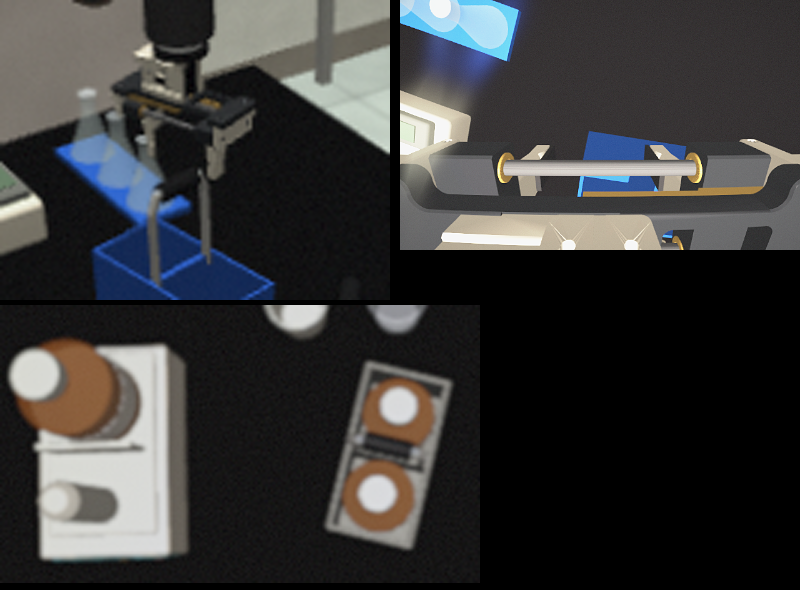

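The gripper body extends 39 mm either side in tool x, against about 10 mm for the fingers. A vertical tool would therefore meet the rim or the bottles before the fingers touched low on the tub. The moves offer no tilt, so I'll check how the arm behaves at its reach limit, up in free space.

drive_tool([
  {"tz":0.15,"hand":1},
  {"tz":0.3,"hand":1},
  {"tz":0.3,"tx":0.1,"ty":-0.27,"hand":1},
  {"tz":0.3,"tx":0.15,"ty":-0.4,"hand":1},
  {"tz":0.3,"tx":0.15,"ty":-0.4,"hand":1},
  {"tz":0.3,"tx":0.15,"ty":-0.4,"hand":1},
  {"tz":0.3,"tx":0.15,"ty":-0.4,"hand":1},
])

```text
invalid input
```

```bash
python3 - <<'E'
from h import *
s=r.get_state(); print(s['time_s'],s['tcp_pos'],s['eef_rot'],s['joints'])
m=pickle.load(open('m.pkl','rb'))
for k in m: ys,xs=np.nonzero(m[k]); print(k,xs.min(),xs.max(),ys.min(),ys.max(),len(xs))
E
```

```text
1.15 [ 0.23574191 -0.63248284  0.22657564] [-1.79997215e+02  5.28089010e-04 -1.59559191e+02] [-5.30499333e+01  2.05448998e+01  6.81556987e-01  3.03209834e-04
 -7.01338367e+01 -1.65093604e+01]
top 431 542 241 308 5573
titratortop 165 233 144 230 5037
printertop 410 463 160 207 2286
beakertop 306 328 114 140 490
cuptop 266 288 116 142 475
droppertop 410 462 160 206 2331
scene 384 435 162 232 2415
titratorscene 331 423 217 312 5392
printerscene 248 293 133 170 1141
beakerscene 264 282 209 238 442
cupscene 282 302 233 260 472
dropperscene 252 262 194 212 140
```

drive_tool([
  {"hand":1,"tx":0,"ty":0,"tz":0.15,"turn":0},
  {"hand":1,"tx":0,"ty":0,"tz":0.3,"turn":0},
  {"hand":1,"tx":0.1,"ty":-0.27,"tz":0.3,"turn":0},
  {"hand":1,"tx":0.15,"ty":-0.4,"tz":0.3,"turn":0},
  {"hand":1,"tx":0.15,"ty":-0.4,"tz":0.3,"turn":0},
  {"hand":1,"tx":0.15,"ty":-0.4,"tz":0.3,"turn":0},
  {"hand":1,"tx":0.15,"ty":-0.4,"tz":0.3,"turn":0},
  {"hand":1,"tx":0.15,"ty":-0.4,"tz":0.3,"turn":0},
])

```text
time_s: 1.95
tcp_pos: [0.3176, -0.8541, 0.3909]
eef_rot: [-179.1, -0.3, -159.6]
contact_force: [-4.1, -64.2, 61.8]
gripper_width: 0.0296
gripper_force: 0.0
```

```bash
python3 - <<'E'
from h import *
s=r.get_state(); print(s['time_s'],s['tcp_pos'],s['eef_rot'],s['joints'])
E
```

```text
1.95 [ 0.31755491 -0.85405739  0.39094354] [-179.06097584   -0.29869633 -159.61375009] [ -57.24377993   49.35607506   71.75187046    0.52989317 -111.5416909
  -12.16928228]
```

drive_tool([
  {"hand":1,"tx":0,"ty":0.07,"tz":0,"turn":0},
  {"hand":1,"tx":0,"ty":0.14,"tz":0,"turn":0},
  {"hand":1,"tx":0,"ty":0.2,"tz":0,"turn":0},
  {"hand":1,"tx":0,"ty":0.2,"tz":0,"turn":0},
])

```text
time_s: 2.35
tcp_pos: [0.3176, -0.7277, 0.3936]
eef_rot: [-179.0, -0.2, -159.4]
contact_force: [0.3, -1.2, 2.4]
gripper_width: 0.0014
gripper_force: 0.0
```

```bash
python3 - <<'E'
from h import *
s=r.get_state(); print(s['time_s'],s['tcp_pos'],s['eef_rot'],s['joints'],s['contact_force'],s['gripper_width'])
c=r.capture('top'); r.capture('scene')
for n in('top','scene'):
  for l in ('carrier','carrier_handle'):
    for t in r.trace(l,n): print(n,l,round(t['score'],2),np.round(t['extent']))
E
```

```text
2.35 [ 0.31756531 -0.72766146  0.39356269] [-179.02707943   -0.20420794 -159.42247253] [-52.20619124  30.28135884  36.67365593   0.485239   -95.52318505
 -17.16418036] [ 0.25045135 -1.20910399  2.44078973] 0.001353168261741022
top carrier 0.88 [430. 240. 545. 311.]
top carrier 0.77 [290. 153. 342. 225.]
top carrier 0.77 [319. 232. 415. 334.]
top carrier 0.74 [222. 249. 301. 305.]
top carrier 0.36 [270. 118. 290. 144.]
top carrier_handle 0.8 [488. 258. 531. 304.]
top carrier_handle 0.77 [244. 268. 263. 302.]
top carrier_handle 0.61 [348. 274. 393. 313.]
top carrier_handle 0.51 [297. 180. 330. 193.]
scene carrier 0.79 [276.  57. 341. 134.]
scene carrier 0.75 [385. 165. 435. 236.]
scene carrier 0.73 [329.  91. 398. 174.]
scene carrier 0.57 [295. 159. 354. 228.]
scene carrier_handle 0.68 [317. 160. 329. 200.]
scene carrier_handle 0.65 [401. 162. 422. 189.]
scene carrier_handle 0.59 [300.  56. 321.  94.]
scene carrier_handle 0.55 [364.  94. 371. 133.]
```

A pushed-out pose tilted the tool about 1° outward, and that tilt stayed as the commanded pose. The reach limit can therefore build up the tilt I need, if I approach it gently. First I'll put tool −x radially outward and stop just short of the limit.

drive_tool([
  {"hand":1,"tx":0.01,"ty":-0.02,"tz":0,"turn":-0.095},
  {"hand":1,"tx":0.02,"ty":-0.04,"tz":0,"turn":-0.19},
  {"hand":1,"tx":0.03,"ty":-0.06,"tz":0,"turn":-0.285},
  {"hand":1,"tx":0.04,"ty":-0.08,"tz":0,"turn":-0.38},
  {"hand":1,"tx":0.045,"ty":-0.1,"tz":0,"turn":-0.475},
  {"hand":1,"tx":0.05,"ty":-0.11,"tz":0,"turn":-0.57},
  {"hand":1,"tx":0.052,"ty":-0.12,"tz":0,"turn":-0.665},
  {"hand":1,"tx":0.054,"ty":-0.125,"tz":0,"turn":-0.76},
  {"hand":1,"tx":0.056,"ty":-0.13,"tz":0,"turn":-0.855},
  {"hand":1,"tx":0.056,"ty":-0.13,"tz":0,"turn":-0.95},
])

```text
time_s: 3.65
tcp_pos: [0.3523, -0.8132, 0.3911]
eef_rot: [-178.8, -0.2, 114.5]
contact_force: [0.2, -0.3, -0.1]
gripper_width: 0.0002
gripper_force: 0.0
```

```bash
python3 - <<'E'
from h import *
s=r.get_state(); print(s['time_s'],s['tcp_pos'],s['eef_rot'],s['joints'],s['contact_force'])
E
```

```text
3.65 [ 0.35229532 -0.81320692  0.3910707 ] [-178.77038486   -0.23211246  114.53537073] [ -53.57560529   45.17686059   63.04733342    1.21730378 -108.3470942
 -101.50815212] [ 0.16205514 -0.31335749 -0.06524383]
```

drive_tool([
  {"hand":1,"tx":0.01,"ty":-0.023,"tz":0,"turn":0},
])

```text
time_s: 3.75
tcp_pos: [0.3575, -0.8256, 0.3938]
eef_rot: [-178.8, -0.1, 114.6]
contact_force: [0.1, -2.0, 0.8]
gripper_width: 0.0002
gripper_force: 0.0
```

drive_tool([
  {"hand":1,"tx":0.02,"ty":-0.046,"tz":0,"turn":0},
])

```text
time_s: 3.85
tcp_pos: [0.3628, -0.8401, 0.3822]
eef_rot: [-178.6, 0.5, 114.9]
contact_force: [-0.4, -2.0, 6.6]
gripper_width: 0.0005
gripper_force: 0.0
```

drive_tool([
  {"hand":1,"tx":0.033,"ty":-0.076,"tz":0,"turn":0},
])

```text
time_s: 3.95
tcp_pos: [0.3721, -0.8609, 0.3637]
eef_rot: [-178.4, 2.3, 115.0]
contact_force: [0.6, -1.1, -0.9]
gripper_width: -0.0
gripper_force: 0.0
```

drive_tool([
  {"hand":1,"tx":0.033,"ty":-0.076,"tz":0,"turn":0},
])

```text
time_s: 4.05
tcp_pos: [0.3808, -0.8814, 0.3476]
eef_rot: [-178.1, 4.1, 115.0]
contact_force: [0.6, 0.1, 0.2]
gripper_width: 0.0002
gripper_force: 0.0
```

```bash
python3 - <<'E'
from h import *
s=r.get_state(); print(s['time_s'],s['tcp_pos'],s['eef_rot'],s['joints'],s['contact_force'])
E
```

```text
4.05 [ 0.38080592 -0.88136503  0.34759601] [-178.13807782    4.08666039  115.00925074] [ -54.07508915   52.60191746   71.71018878    2.69896983 -105.43100823
 -100.18030738] [0.56176294 0.11284437 0.18127892]
```

Each gentle one-row call gains about 1.8°, with joint 3 resting exactly on its limit. I'll continue and keep the height up.

drive_tool([
  {"hand":1,"tx":0.03,"ty":-0.065,"tz":0.04,"turn":0},
])

```text
time_s: 4.15
tcp_pos: [0.3861, -0.8915, 0.3475]
eef_rot: [-177.9, 5.7, 115.1]
contact_force: [-0.5, -1.1, -1.0]
gripper_width: 0.0004
gripper_force: 0.0
```

drive_tool([
  {"hand":1,"tx":0.03,"ty":-0.065,"tz":0.04,"turn":0},
])

```text
time_s: 4.25
tcp_pos: [0.3909, -0.9016, 0.3576]
eef_rot: [-177.6, 8.0, 115.2]
contact_force: [0.5, -0.1, 1.2]
gripper_width: 0.0002
gripper_force: 0.0
```

drive_tool([
  {"hand":1,"tx":0.03,"ty":-0.065,"tz":0.04,"turn":0},
])

```text
time_s: 4.35
tcp_pos: [0.3959, -0.9118, 0.3647]
eef_rot: [-177.3, 10.1, 115.2]
contact_force: [-1.5, -0.0, 1.0]
gripper_width: 0.0003
gripper_force: 0.0
```

drive_tool([
  {"hand":1,"tx":0.03,"ty":-0.065,"tz":0.04,"turn":0},
])

```text
time_s: 4.45
tcp_pos: [0.4012, -0.9225, 0.3707]
eef_rot: [-177.0, 12.2, 115.4]
contact_force: [-0.2, 0.4, -0.4]
gripper_width: 0.0005
gripper_force: 0.0
```

```bash
python3 - <<'E'
from h import *
s=r.get_state(); print(s['time_s'],s['tcp_pos'],s['eef_rot'],s['joints'],s['contact_force'])
E
```

```text
4.45 [ 0.40119288 -0.92245439  0.37067567] [-177.00292087   12.16162323  115.35457417] [ -53.52884569   52.1639089    71.71326354    5.32484415  -98.14200325
 -100.15444739] [-0.24653995  0.41297927 -0.42433457]
```

drive_tool([
  {"hand":1,"tx":0.03,"ty":-0.065,"tz":0.04,"turn":0},
])

```text
time_s: 4.55
tcp_pos: [0.4065, -0.9333, 0.3764]
eef_rot: [-176.7, 14.2, 115.5]
contact_force: [0.1, 0.5, -0.4]
gripper_width: 0.0005
gripper_force: 0.0
```

drive_tool([
  {"hand":1,"tx":0.03,"ty":-0.065,"tz":0.04,"turn":0},
])

```text
time_s: 4.65
tcp_pos: [0.4119, -0.9444, 0.382]
eef_rot: [-176.4, 16.3, 115.6]
contact_force: [-0.1, -0.4, -0.2]
gripper_width: 0.0006
gripper_force: 0.0
```

drive_tool([
  {"hand":1,"tx":0.03,"ty":-0.065,"tz":0.04,"turn":0},
])

```text
time_s: 4.75
tcp_pos: [0.4173, -0.9557, 0.3877]
eef_rot: [-176.1, 18.3, 115.7]
contact_force: [-0.1, -0.2, 0.1]
gripper_width: 0.0007
gripper_force: 0.0
```

drive_tool([
  {"hand":1,"tx":0.03,"ty":-0.065,"tz":0.04,"turn":0},
])

```text
time_s: 4.85
tcp_pos: [0.4228, -0.967, 0.3935]
eef_rot: [-175.8, 20.4, 115.9]
contact_force: [-0.8, 0.4, -0.3]
gripper_width: 0.0002
gripper_force: 0.0
```

drive_tool([
  {"hand":1,"tx":0.03,"ty":-0.065,"tz":0.04,"turn":0},
])

```text
time_s: 4.95
tcp_pos: [0.4283, -0.9785, 0.3993]
eef_rot: [-175.5, 22.4, 116.1]
contact_force: [0.1, -0.3, -0.9]
gripper_width: 0.0006
gripper_force: 0.0
```

drive_tool([
  {"hand":1,"tx":0.03,"ty":-0.065,"tz":0.04,"turn":0},
])

```text
time_s: 5.05
tcp_pos: [0.4338, -0.99, 0.4051]
eef_rot: [-175.1, 24.5, 116.2]
contact_force: [-0.0, 0.6, -0.3]
gripper_width: 0.0003
gripper_force: 0.0
```

drive_tool([
  {"hand":1,"tx":0.03,"ty":-0.065,"tz":0.04,"turn":0},
])

```text
time_s: 5.15
tcp_pos: [0.4394, -1.0016, 0.4111]
eef_rot: [-174.8, 26.6, 116.5]
contact_force: [0.4, -0.0, 0.2]
gripper_width: 0.0003
gripper_force: 0.0
```

drive_tool([
  {"hand":1,"tx":0.03,"ty":-0.065,"tz":0.04,"turn":0},
])

```text
time_s: 5.25
tcp_pos: [0.4448, -1.0132, 0.4171]
eef_rot: [-174.4, 28.6, 116.7]
contact_force: [0.6, -0.3, 0.0]
gripper_width: 0.0002
gripper_force: 0.0
```

```bash
python3 - <<'E'
from h import *
from scipy.optimize import minimize
s=r.get_state(); print(s['time_s'],s['tcp_pos'],s['eef_rot'],s['joints'],s['contact_force'])
cs={n:pickle.load(open(n+'.pkl','rb')) for n in('top','scene')}
# carrier rim corners from the top picture crop (scale 480/190, 278/110)
k=190/480
cr=[[160+k*370,130+k*(362-305)],[160+k*452,130+k*(381-305)],[160+k*410,130+k*(549-305)],[160+k*326,130+k*(528-305)]]
P=ray(cs['top'],cr,.12); print(np.round(P,3).tolist(),P.mean(0),[np.linalg.norm(P[i]-P[i-1]).round(3) for i in range(4)],
 np.degrees([np.arctan2(*(P[i]-P[j])[1::-1]) for i,j in((0,3),(1,2))]))
ti=[[160+k*166,130+k*(345-305)],[160+k*168,130+k*(557-305)],[160+k*40,130+k*(559-305)]]
P=ray(cs['top'],ti,.1); print(np.round(P,3).tolist(),[np.linalg.norm(P[i]-P[i-1]).round(3) for i in (1,2)])
E
```

```text
5.25 [ 0.44484844 -1.01320614  0.41711225] [-174.40300165   28.6259945   116.67160316] [ -52.83538183   52.73267338   71.71368764   10.63869881  -81.81279638
 -100.88973228] [ 0.57428847 -0.32266298  0.01839877]
[[0.666, -0.019, 0.12], [0.643, -0.108, 0.12], [0.463, -0.057, 0.12], [0.487, 0.032, 0.12]] [ 0.56463893 -0.03791696  0.12      ] [np.float64(0.186), np.float64(0.091), np.float64(0.187), np.float64(0.093)] [-16.09028917 -15.60618512]
[[0.695, 0.208, 0.1], [0.46, 0.208, 0.1], [0.461, 0.351, 0.1]] [np.float64(0.235), np.float64(0.143)]
```

Checks: the carrier rim measures 186×92 mm, with its centre at (0.565, −0.038) and yaw about −16°. The titrator's side is at y≈0.208 and its middle at x≈0.578. The tool is now tilted 29°, which suits a low push towards +y. Next I'll work out the turn that squares the finger line to the x axis.

```bash
cat >> h.py <<'E'
from scipy.spatial.transform import Rotation as Ro
def fing(s,dy=0,turn=0,pos=None):
    R=Ro.from_euler('z',turn,degrees=True)*Ro.from_euler('xyz',s['eef_rot'],degrees=True)
    p=np.array(s['tcp_pos'] if pos is None else pos)
    return p+R.apply([[-.0095,y,0] for y in(-.065,-.044,.044,.065)]+[[-.039,y,-.066] for y in(-.096,.096)]+[[.071,0,-.158]])
E
python3 - <<'E'
from h import *
from scipy.optimize import brentq
s=r.get_state()
f=lambda t:(fing(s,turn=t)[3]-fing(s,turn=t)[0])[1]
g=[t for t in range(100,200) if f(t)*f(t+1)<=0]; print(g)
t=brentq(f,g[0],g[0]+1); print(t,np.round(fing(s,turn=t,pos=[.575,-.145,.025]),3)); print((np.array([.575,-.145,.42])-s['tcp_pos'])/.6, t/90)
E
```

```text
[156]
156.0164516786261 [[ 0.639 -0.137  0.035]
 [ 0.618 -0.137  0.033]
 [ 0.531 -0.137  0.026]
 [ 0.51  -0.137  0.024]
 [ 0.664 -0.143  0.11 ]
 [ 0.473 -0.143  0.093]
 [ 0.566 -0.283  0.129]]
[0.21691926 1.44701023 0.00481292] 1.7335161297625123
```

drive_tool([
  {"hand":0,"tx":0.01,"ty":0.07,"tz":0,"turn":0.08},
  {"hand":0,"tx":0.02,"ty":0.14,"tz":0,"turn":0.17},
  {"hand":0,"tx":0.03,"ty":0.22,"tz":0,"turn":0.26},
  {"hand":0,"tx":0.045,"ty":0.3,"tz":0,"turn":0.35},
  {"hand":0,"tx":0.055,"ty":0.37,"tz":0,"turn":0.44},
  {"hand":0,"tx":0.065,"ty":0.44,"tz":0,"turn":0.53},
  {"hand":0,"tx":0.075,"ty":0.51,"tz":0,"turn":0.62},
  {"hand":0,"tx":0.085,"ty":0.58,"tz":0,"turn":0.71},
  {"hand":0,"tx":0.1,"ty":0.65,"tz":0,"turn":0.79},
  {"hand":0,"tx":0.11,"ty":0.72,"tz":0,"turn":0.867},
])

```text
time_s: 6.25
tcp_pos: [0.5115, -0.5797, 0.4194]
eef_rot: [-174.4, 28.7, -165.0]
contact_force: [0.7, -0.1, 0.2]
gripper_width: 0.0747
gripper_force: 0.0
```

```bash
cat > st.py <<'E'
from h import *
from scipy.optimize import brentq
s=r.get_state(); print(s['time_s'],np.round(s['tcp_pos'],4),np.round(s['eef_rot'],2),np.round(s['joints'],1),s['contact_force'].round(1),s['gripper_width'])
f=lambda t:(fing(s,turn=t)[3]-fing(s,turn=t)[0])[1]
g=[t for t in range(-60,170) if f(t)*f(t+1)<=0 and fing(s,turn=t)[6][1]<s['tcp_pos'][1]]
if g:
  t=brentq(f,g[0],g[0]+1); print('turn',t,t/90,'shift',(np.array([.575,-.145,.4])-s['tcp_pos'])/.6)
print(np.round(fing(s),3).tolist())
E
python3 st.py
```

```text
6.25 [ 0.5115 -0.5797  0.4194] [-174.44   28.7  -165.04] [-45.8  17.7  23.9 -22.3 -77.1 -29.4] [ 0.7 -0.1  0.2] 0.07466502672648781
turn 77.71834107883011 0.8635371230981123 shift [ 0.1058401   0.7244345  -0.03233942]
[[0.533, -0.641, 0.429], [0.529, -0.62, 0.428], [0.51, -0.535, 0.42], [0.506, -0.514, 0.418], [0.533, -0.666, 0.504], [0.492, -0.479, 0.488], [0.374, -0.6, 0.523]]
```

drive_tool([
  {"hand":0,"tx":0.01,"ty":0.075,"tz":0,"turn":0.08},
  {"hand":0,"tx":0.02,"ty":0.15,"tz":0,"turn":0.17},
  {"hand":0,"tx":0.03,"ty":0.225,"tz":0,"turn":0.26},
  {"hand":0,"tx":0.045,"ty":0.3,"tz":0,"turn":0.35},
  {"hand":0,"tx":0.055,"ty":0.37,"tz":0,"turn":0.44},
  {"hand":0,"tx":0.065,"ty":0.44,"tz":0,"turn":0.53},
  {"hand":0,"tx":0.075,"ty":0.52,"tz":0,"turn":0.62},
  {"hand":0,"tx":0.085,"ty":0.6,"tz":0,"turn":0.71},
  {"hand":0,"tx":0.1,"ty":0.67,"tz":0,"turn":0.79},
  {"hand":0,"tx":0.106,"ty":0.724,"tz":0,"turn":0.864},
])

```text
time_s: 7.25
tcp_pos: [0.5762, -0.144, 0.4194]
eef_rot: [-174.4, 28.7, -87.2]
contact_force: [0.9, -1.0, 0.4]
gripper_width: 0.0879
gripper_force: 0.0
```

```bash
python3 st.py
```

```text
7.25 [ 0.5762 -0.144   0.4194] [-174.43   28.7   -87.21] [-15.6  13.8  21.3 -29.4 -99.8  12.4] [ 0.9 -1.   0.4] 0.08791943172595111
turn -0.10939724695214592 -0.0012155249661349548 shift [-0.00200159 -0.00168148 -0.03233276]
[[0.641, -0.136, 0.429], [0.62, -0.136, 0.428], [0.532, -0.136, 0.42], [0.511, -0.136, 0.418], [0.665, -0.141, 0.504], [0.474, -0.142, 0.488], [0.568, -0.282, 0.523]]
```

drive_tool([
  {"hand":0,"tx":0,"ty":-0.01,"tz":-0.08,"turn":0},
  {"hand":0,"tx":0,"ty":-0.01,"tz":-0.16,"turn":0},
  {"hand":0,"tx":0,"ty":-0.01,"tz":-0.24,"turn":0},
  {"hand":0,"tx":0,"ty":-0.01,"tz":-0.32,"turn":0},
  {"hand":0,"tx":0,"ty":-0.01,"tz":-0.4,"turn":0},
  {"hand":0,"tx":0,"ty":-0.01,"tz":-0.45,"turn":0},
  {"hand":0,"tx":0,"ty":-0.01,"tz":-0.47,"turn":0},
])

```text
time_s: 7.95
tcp_pos: [0.574, -0.1515, 0.1334]
eef_rot: [-174.8, 28.8, -87.7]
contact_force: [-0.7, -0.1, 0.1]
gripper_width: 0.0873
gripper_force: 0.0
```

```bash
python3 st.py; python3 - <<'E'
from h import *
t=r.capture('top')['frame'][100:260,150:500,::-1]; s=r.capture('scene')['frame'][90:290,220:440,::-1]
w=r.capture('wrist')['frame'][:,:,::-1]
im=np.zeros((600,800,3),np.uint8); im[:320,:700]=cv2.resize(t,None,fx=2,fy=2); im[325:595,:297]=cv2.resize(s,(297,270)); im[325:575,320:720]=cv2.resize(w,(400,250))
cv2.imwrite('pics/m2.png',im)
E
```

```text
7.95 [ 0.574  -0.1515  0.1334] [-174.81   28.82  -87.74] [-16.5  23.7  -1.6 -30.6 -71.9  29. ] [-0.7 -0.1  0.1] 0.08733109963758139
turn 0.25196730631433156 0.002799636736825906 shift [0.0016943  0.01079183 0.44429066]
[[0.638, -0.143, 0.143], [0.618, -0.143, 0.141], [0.53, -0.143, 0.135], [0.509, -0.143, 0.133], [0.664, -0.15, 0.217], [0.472, -0.149, 0.202], [0.565, -0.29, 0.237]]
```

View pics/m2.png

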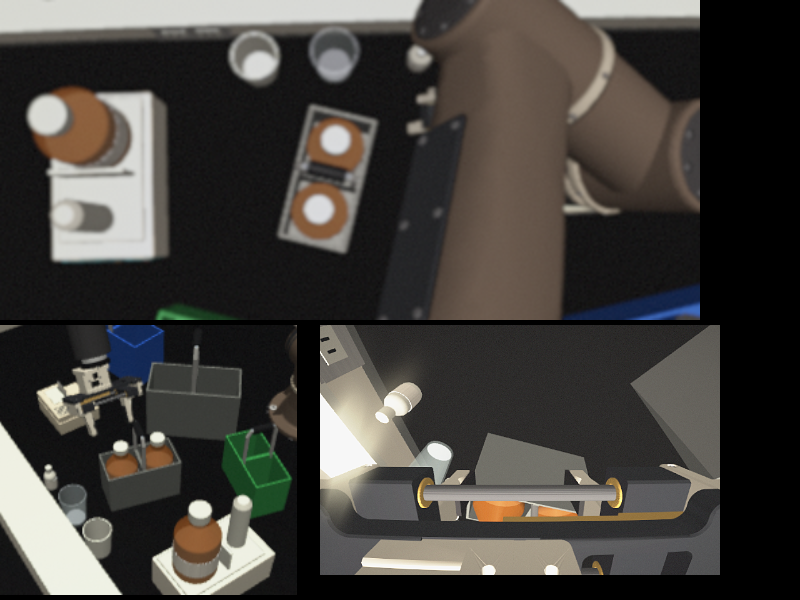

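The hand is tilted back and clear of the carrier's right side, and clear above the printer. The finger tips sit between the carrier and the printer, and the glassware is well away. Now I'll descend to about 25 mm.

drive_tool([
  {"hand":0,"tx":0,"ty":0.005,"tz":-0.05,"turn":0.003},
  {"hand":0,"tx":0,"ty":0.005,"tz":-0.1,"turn":0.003},
  {"hand":0,"tx":0,"ty":0.005,"tz":-0.14,"turn":0.003},
  {"hand":0,"tx":0,"ty":0.005,"tz":-0.165,"turn":0.003},
  {"hand":0,"tx":0,"ty":0.005,"tz":-0.18,"turn":0.003},
  {"hand":0,"tx":0,"ty":0.005,"tz":-0.18,"turn":0.003},
])

```text
time_s: 8.7
tcp_pos: [0.5751, -0.1485, 0.0298]
eef_rot: [-174.4, 28.7, -87.2]
contact_force: [-0.1, 0.2, 0.5]
gripper_width: 0.0876
gripper_force: 0.0
```

```bash
python3 st.py
```

```text
8.7 [ 0.5751 -0.1485  0.0298] [-174.43   28.68  -87.24] [-16.6  30.5  -5.6 -32.9 -62.6  35.6] [-0.1  0.2  0.5] 0.087579290599905
turn -0.08413329146216734 -0.0009348143495796371 shift [-1.89672456e-04  5.85412925e-03  6.16943601e-01]
[[0.639, -0.14, 0.04], [0.619, -0.14, 0.038], [0.531, -0.14, 0.031], [0.51, -0.14, 0.029], [0.664, -0.146, 0.114], [0.473, -0.146, 0.098], [0.566, -0.287, 0.134]]
```

drive_tool([
  {"hand":0,"tx":0,"ty":0.03,"tz":-0.008,"turn":0},
  {"hand":0,"tx":0,"ty":0.045,"tz":-0.013,"turn":0},
  {"hand":0,"tx":0,"ty":0.055,"tz":-0.013,"turn":0},
  {"hand":0,"tx":0,"ty":0.065,"tz":-0.013,"turn":0},
  {"hand":0,"tx":0,"ty":0.075,"tz":-0.013,"turn":0},
  {"hand":0,"tx":0,"ty":0.085,"tz":-0.013,"turn":0},
  {"hand":0,"tx":0,"ty":0.095,"tz":-0.013,"turn":0},
  {"hand":0,"tx":0,"ty":0.105,"tz":-0.013,"turn":0},
  {"hand":0,"tx":0,"ty":0.115,"tz":-0.013,"turn":0},
  {"hand":0,"tx":0,"ty":0.125,"tz":-0.013,"turn":0},
])

```text
time_s: 9.7
tcp_pos: [0.5773, -0.0761, 0.0225]
eef_rot: [-174.1, 28.4, -87.2]
contact_force: [3.7, -10.1, -1.6]
gripper_width: 0.0877
gripper_force: 4.6
```

```bash
python3 st.py; python3 - <<'E'
from h import *
t=r.capture('top')['frame'][100:260,150:350,::-1]; s=r.capture('scene')['frame'][130:290,240:440,::-1]
cv2.imwrite('pics/m3.png',np.hstack([cv2.resize(i,(400,320),interpolation=2) for i in(t,s)]))
E
```

```text
9.7 [ 0.5773 -0.0761  0.0225] [-174.14   28.39  -87.24] [-10.1  28.6  -9.7 -35.  -57.5  32.1] [  3.7 -10.1  -1.6] 0.08769322927750715
turn 0.030639872922634894 0.00034044303247372104 shift [-0.00389659 -0.11481664  0.62913904]
[[0.642, -0.068, 0.033], [0.621, -0.068, 0.031], [0.533, -0.068, 0.023], [0.512, -0.068, 0.021], [0.666, -0.073, 0.107], [0.475, -0.073, 0.09], [0.568, -0.214, 0.127]]
```

View pics/m3.png

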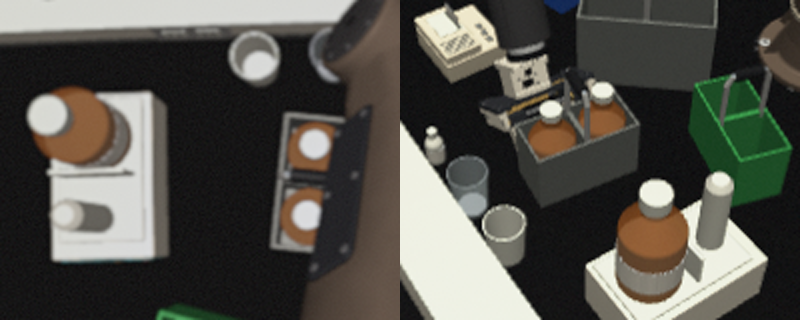

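The carrier is straightening and sliding upright at about 10 N. I'll keep pushing.

drive_tool([
  {"hand":0,"tx":0,"ty":0.015,"tz":0,"turn":0},
  {"hand":0,"tx":0,"ty":0.03,"tz":0,"turn":0},
  {"hand":0,"tx":0,"ty":0.045,"tz":0,"turn":0},
  {"hand":0,"tx":0,"ty":0.06,"tz":0,"turn":0},
  {"hand":0,"tx":0,"ty":0.075,"tz":0,"turn":0},
  {"hand":0,"tx":0,"ty":0.09,"tz":0,"turn":0},
  {"hand":0,"tx":0,"ty":0.105,"tz":0,"turn":0},
  {"hand":0,"tx":0,"ty":0.12,"tz":0,"turn":0},
  {"hand":0,"tx":0,"ty":0.135,"tz":0,"turn":0},
  {"hand":0,"tx":0,"ty":0.15,"tz":0,"turn":0},
])

```text
time_s: 10.8
tcp_pos: [0.5762, 0.0133, 0.0225]
eef_rot: [-174.2, 28.4, -87.1]
contact_force: [1.6, -14.6, 3.0]
gripper_width: 0.0875
gripper_force: 7.4
```

```bash
python3 st.py; python3 - <<'E'
from h import *
c=r.capture('top'); pickle.dump(c,open('top3.pkl','wb')); t=c['frame'][120:250,155:315,::-1]; s=r.capture('scene')['frame'][130:290,240:440,::-1]
cv2.imwrite('pics/m4.png',np.hstack([cv2.resize(t,(480,390),interpolation=2),cv2.resize(s,(320,390))]))
E
```

```text
10.8 [0.5762 0.0133 0.0225] [-174.21   28.36  -87.11] [ -1.5  26.4 -13.2 -37.1 -52.6  26.4] [  1.6 -14.6   3. ] 0.08748934755365786
turn -0.13100255864230168 -0.001455583984914463 shift [-0.00205489 -0.26389933  0.62914819]
[[0.641, 0.022, 0.033], [0.62, 0.022, 0.031], [0.532, 0.022, 0.023], [0.511, 0.022, 0.021], [0.665, 0.016, 0.107], [0.474, 0.016, 0.09], [0.567, -0.124, 0.127]]
```

View pics/m4.png

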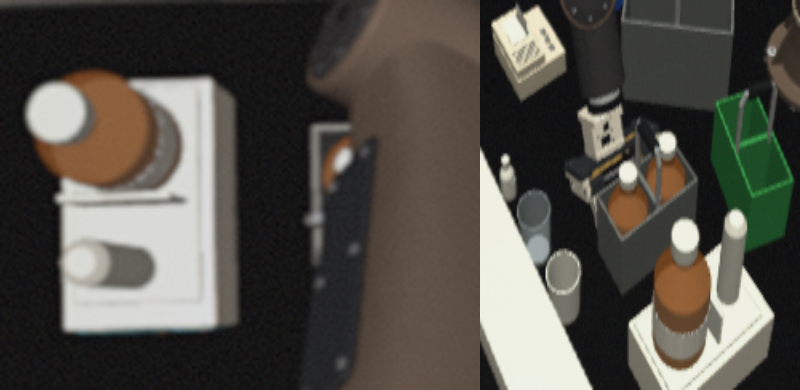

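```bash
python3 - <<'E'
from h import *
c=pickle.load(open('top3.pkl','rb'))
print(ray(c,[[155+310/3,120+124/3],[155+314/3,120+262/3]],.12), ray(c,[[155+211/3,120+78/3],[155+214/3,120+330/3]],.1))
E
```

```text
[[0.64517533 0.11321438 0.12      ]
 [0.51902755 0.11152614 0.12      ]] [[0.6946601  0.20886683 0.1       ]
 [0.45938601 0.2084066  0.1       ]]
```

The carrier is straight (yaw about +1°) with 96 mm still to go. Its middle is at x≈0.553 against the titrator's 0.577, so I'll push slightly diagonally to carry it +x.

drive_tool([
  {"hand":0,"tx":0.003,"ty":0.013,"tz":0,"turn":0},
  {"hand":0,"tx":0.007,"ty":0.026,"tz":0,"turn":0},
  {"hand":0,"tx":0.011,"ty":0.039,"tz":0,"turn":0},
  {"hand":0,"tx":0.015,"ty":0.052,"tz":0,"turn":0},
  {"hand":0,"tx":0.019,"ty":0.065,"tz":0,"turn":0},
  {"hand":0,"tx":0.023,"ty":0.078,"tz":0,"turn":0},
  {"hand":0,"tx":0.027,"ty":0.09,"tz":0,"turn":0},
  {"hand":0,"tx":0.031,"ty":0.1,"tz":0,"turn":0},
  {"hand":0,"tx":0.034,"ty":0.11,"tz":0,"turn":0},
  {"hand":0,"tx":0.037,"ty":0.12,"tz":0,"turn":0},
])

```text
time_s: 11.9
tcp_pos: [0.5959, 0.0852, 0.0221]
eef_rot: [-174.5, 28.4, -87.1]
contact_force: [-5.5, -17.6, 6.9]
gripper_width: 0.0878
gripper_force: 8.6
```

```bash
python3 st.py; python3 - <<'E'
from h import *
c=r.capture('top'); pickle.dump(c,open('top4.pkl','wb')); t=c['frame'][120:250,155:315,::-1]; s=r.capture('scene')['frame'][150:310,260:460,::-1]
cv2.imwrite('pics/m5.png',np.hstack([cv2.resize(t,(480,390),interpolation=2),cv2.resize(s,(320,390))]))
E
```

```text
11.9 [0.5959 0.0852 0.0221] [-174.49   28.41  -87.12] [  5.7  26.7 -12.4 -37.8 -49.9  20.3] [ -5.5 -17.6   6.9] 0.08779555479419894
turn -0.25104882589838284 -0.0027894313988709204 shift [-0.03478022 -0.38366536  0.62977615]
[[0.66, 0.094, 0.032], [0.639, 0.094, 0.03], [0.552, 0.093, 0.023], [0.531, 0.093, 0.021], [0.685, 0.088, 0.107], [0.494, 0.087, 0.09], [0.588, -0.053, 0.127]]
```

View pics/m5.png

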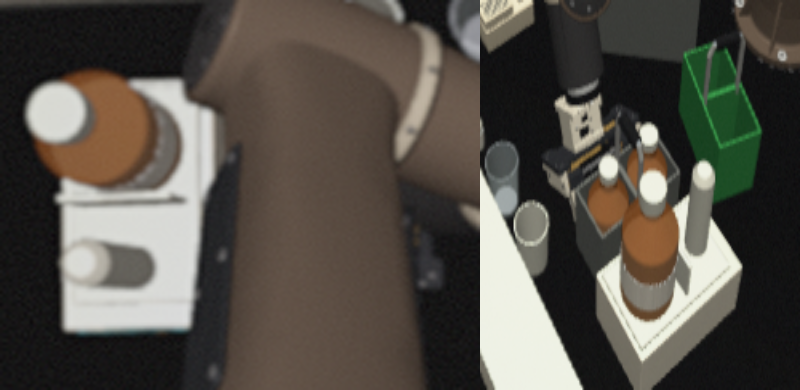

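```bash
python3 - <<'E'
from h import *
c=r.capture('scene'); pickle.dump(c,open('scene4.pkl','wb'))
cv2.imwrite('pics/m6.png',cv2.resize(c['frame'][20:310,180:560,::-1],(760,580),interpolation=2))
E
```

```text
(no output)
```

View pics/m6.png

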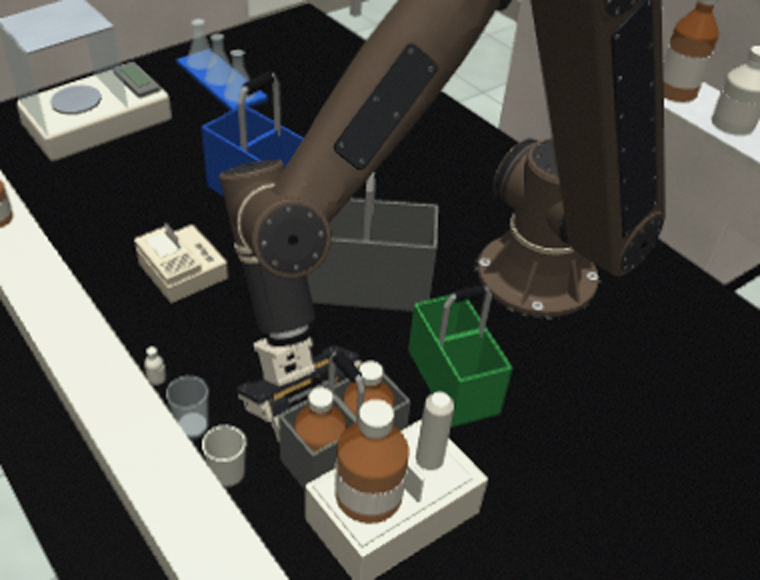

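```bash
python3 - <<'E'
from h import *
c=pickle.load(open('scene4.pkl','rb'))
print(ray(c,[[180+281/2,20+418/2],[180+312/2,20+455/2],[180+408/2,20+397/2]],.12))
print(ray(c,[[180+306/2,20+485/2],[180+360/2,20+549/2]],.1),'titr far corners')
E
```

```text
[[0.66556442 0.10222745 0.12      ]
 [0.66483283 0.1853794  0.12      ]
 [0.47998213 0.177142   0.12      ]]
[[0.69387991 0.21291765 0.1       ]
 [0.69031618 0.34096664 0.1       ]] titr far corners
```

The carrier moved with the fingers: its middle is now at x≈0.573, about 4 mm from the titrator's, with about 22 mm of gap left. The wrist is high and clear of the titrator. Closing the gap gently.

drive_tool([
  {"hand":0,"tx":0.002,"ty":0.008,"tz":0,"turn":0},
  {"hand":0,"tx":0.004,"ty":0.015,"tz":0,"turn":0},
  {"hand":0,"tx":0.006,"ty":0.021,"tz":0,"turn":0},
  {"hand":0,"tx":0.007,"ty":0.026,"tz":0,"turn":0},
  {"hand":0,"tx":0.007,"ty":0.029,"tz":0,"turn":0},
  {"hand":0,"tx":0.007,"ty":0.032,"tz":0,"turn":0},
])

```text
time_s: 12.65
tcp_pos: [0.6009, 0.1042, 0.0222]
eef_rot: [-174.4, 28.4, -87.1]
contact_force: [-2.9, -16.8, 5.8]
gripper_width: 0.0878
gripper_force: 8.4
```

drive_tool([
  {"hand":0,"tx":0,"ty":0.002,"tz":0,"turn":0},
  {"hand":0,"tx":0,"ty":0.003,"tz":0,"turn":0},
])

```text
time_s: 12.85
tcp_pos: [0.6012, 0.1061, 0.0222]
eef_rot: [-174.4, 28.4, -87.1]
contact_force: [-2.6, -17.2, 5.0]
gripper_width: 0.0879
gripper_force: 8.4
```

```bash
python3 st.py
```

```text
12.85 [0.6012 0.1061 0.0222] [-174.38   28.41  -87.13] [  7.8  26.8 -12.1 -37.9 -48.9  18.6] [ -2.6 -17.2   5. ] 0.08790306035947638
turn -0.19327308389568196 -0.0021474787099520216 shift [-0.04358691 -0.41841683  0.62960582]
[[0.665, 0.115, 0.032], [0.645, 0.115, 0.031], [0.557, 0.114, 0.023], [0.536, 0.114, 0.021], [0.69, 0.109, 0.107], [0.499, 0.108, 0.09], [0.593, -0.032, 0.127]]
```

Expected contact is at a finger line of about 0.116, and the force is still sliding friction. I'll go on in 1 mm steps until it rises.

drive_tool([
  {"hand":0,"tx":0,"ty":0.002,"tz":0,"turn":0},
  {"hand":0,"tx":0,"ty":0.003,"tz":0,"turn":0},
])

```text
time_s: 13.05
tcp_pos: [0.6013, 0.1078, 0.0223]
eef_rot: [-174.4, 28.4, -87.1]
contact_force: [-1.6, -16.1, 4.9]
gripper_width: 0.0877
gripper_force: 8.3
```

drive_tool([
  {"hand":0,"tx":0,"ty":0.002,"tz":0,"turn":0},
  {"hand":0,"tx":0,"ty":0.003,"tz":0,"turn":0},
])

```text
time_s: 13.25
tcp_pos: [0.6015, 0.1096, 0.0222]
eef_rot: [-174.4, 28.4, -87.1]
contact_force: [-1.5, -16.8, 5.4]
gripper_width: 0.0875
gripper_force: 8.2
```

drive_tool([
  {"hand":0,"tx":0,"ty":0.002,"tz":0,"turn":0},
  {"hand":0,"tx":0,"ty":0.003,"tz":0,"turn":0},
])

```text
time_s: 13.45
tcp_pos: [0.6016, 0.1109, 0.0222]
eef_rot: [-174.3, 28.4, -87.1]
contact_force: [-1.9, -20.1, 6.1]
gripper_width: 0.0878
gripper_force: 10.1
```

drive_tool([
  {"hand":0,"tx":0,"ty":0.002,"tz":0,"turn":0},
  {"hand":0,"tx":0,"ty":0.003,"tz":0,"turn":0},
])

```text
time_s: 13.65
tcp_pos: [0.6016, 0.1111, 0.0222]
eef_rot: [-174.3, 28.3, -87.1]
contact_force: [-2.0, -26.8, 8.1]
gripper_width: 0.0873
gripper_force: 13.7
```

The force is rising and the motion has stopped, so it has met the titrator. One small extra press will close any angle.

drive_tool([
  {"hand":0,"tx":0,"ty":0.003,"tz":0,"turn":0},
  {"hand":0,"tx":0,"ty":0.004,"tz":0,"turn":0},
])

```text
time_s: 13.85
tcp_pos: [0.6016, 0.1112, 0.0222]
eef_rot: [-174.3, 28.1, -87.1]
contact_force: [-4.5, -37.2, 12.1]
gripper_width: 0.0875
gripper_force: 18.5
```

```bash
python3 st.py; python3 - <<'E'
from h import *
print(r.get_state()['moment'])
E
```

```text
13.85 [0.6016 0.1112 0.0222] [-174.31   28.1   -87.09] [  8.5  26.6 -12.3 -37.7 -48.4  17.8] [ -4.5 -37.2  12.1] 0.08750516503425754
turn -0.22668236784475773 -0.002518692976052864 shift [-0.04431853 -0.42707771  0.62959303]
[[0.666, 0.12, 0.032], [0.645, 0.12, 0.031], [0.557, 0.119, 0.023], [0.536, 0.119, 0.021], [0.691, 0.115, 0.107], [0.499, 0.114, 0.09], [0.593, -0.026, 0.127]]
[-11.43805612   2.12957439   0.43346534]
```

Firmly flush at about 37 N. Drawing straight back, then up.

drive_tool([
  {"hand":0,"tx":0,"ty":-0.01,"tz":0,"turn":0},
  {"hand":0,"tx":0,"ty":-0.03,"tz":0,"turn":0},
  {"hand":0,"tx":-0.01,"ty":-0.06,"tz":0,"turn":0},
  {"hand":0,"tx":-0.02,"ty":-0.1,"tz":0,"turn":0},
  {"hand":0,"tx":-0.03,"ty":-0.15,"tz":0,"turn":0},
  {"hand":0,"tx":-0.04,"ty":-0.2,"tz":0.02,"turn":0},
  {"hand":0,"tx":-0.04,"ty":-0.25,"tz":0.05,"turn":0},
  {"hand":0,"tx":-0.04,"ty":-0.3,"tz":0.1,"turn":0},
  {"hand":0,"tx":-0.04,"ty":-0.35,"tz":0.16,"turn":0},
  {"hand":0,"tx":-0.04,"ty":-0.4,"tz":0.22,"turn":0},
])

```text
time_s: 14.85
tcp_pos: [0.5767, -0.1218, 0.1553]
eef_rot: [-174.5, 28.7, -87.2]
contact_force: [1.6, 0.2, 0.4]
gripper_width: 0.0878
gripper_force: 0.0
```

drive_tool([
  {"hand":0,"tx":0,"ty":-0.03,"tz":0.06,"turn":0},
  {"hand":0,"tx":0,"ty":-0.08,"tz":0.12,"turn":0},
  {"hand":0,"tx":0,"ty":-0.12,"tz":0.18,"turn":0},
  {"hand":0,"tx":0,"ty":-0.15,"tz":0.2,"turn":0},
  {"hand":0,"tx":0,"ty":-0.15,"tz":0.2,"turn":0},
])

```text
time_s: 15.35
tcp_pos: [0.5778, -0.2132, 0.2764]
eef_rot: [-174.2, 28.5, -87.2]
contact_force: [0.6, -0.3, -0.6]
gripper_width: 0.0878
gripper_force: 0.0
```

```bash
python3 st.py; python3 - <<'E'
from h import *
c=r.capture('top'); pickle.dump(c,open('top5.pkl','wb')); t=c['frame'][105:245,155:375,::-1]; s=r.capture('scene'); pickle.dump(s,open('scene5.pkl','wb')); s=s['frame'][130:320,230:430,::-1]
im=np.zeros((600,800,3),np.uint8); im[:318,:500]=cv2.resize(t,(500,318),interpolation=2); im[:285,500:]=cv2.resize(s,(300,285)); 
im[320:600,:560]=cv2.resize(c['frame'][135:235,165:365,::-1],(560,280),interpolation=2)
cv2.imwrite('pics/m7.png',im)
E
```

```text
15.35 [ 0.5778 -0.2132  0.2764] [-174.2    28.54  -87.22] [-21.3  20.3  12.1 -28.4 -88.6  25. ] [ 0.6 -0.3 -0.6] 0.08777564109321484
turn -0.002450010005912442 -2.722233339902713e-05 shift [-0.0046305   0.11373593  0.20606267]
[[0.642, -0.205, 0.287], [0.621, -0.205, 0.285], [0.534, -0.205, 0.277], [0.513, -0.205, 0.275], [0.667, -0.211, 0.361], [0.475, -0.211, 0.344], [0.568, -0.351, 0.381]]
```

View pics/m7.png

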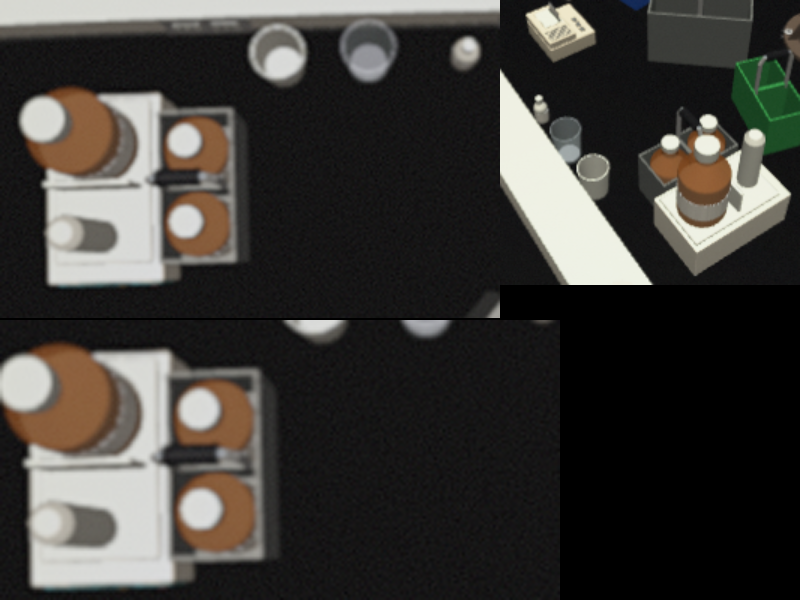

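```bash
python3 - <<'E'
from h import *
c=pickle.load(open('top5.pkl','rb'))
q=lambda x,y:[165+x/2.8,135+(y-320)/2.8]
P=ray(c,[q(262,370),q(264,556),q(167,372),q(170,558)],.12); T=ray(c,[q(171,351),q(174,584)],.1)
print(P.round(3),P.mean(0),np.degrees(np.arctan2(P[0,1]-P[1,1],P[0,0]-P[1,0])));print(T.round(3),T.mean(0),np.degrees(np.arctan2(T[0,1]-T[1,1],T[0,0]-T[1,0])))
E
```

```text
[[0.669 0.112 0.12 ]
 [0.487 0.113 0.12 ]
 [0.669 0.206 0.12 ]
 [0.487 0.205 0.12 ]] [0.57789704 0.15905855 0.12      ] -0.28141367575674603
[[0.694 0.207 0.1  ]
 [0.461 0.206 0.1  ]] [0.57784976 0.20644678 0.1       ] 0.16192300084033318
```

The picture shows the carrier's left face at y≈0.206, on the titrator's side. The two are parallel within 0.5° and both middles are at x≈0.578. The glassware stands where it was and the robot is clear, so I'm handing in.

```bash
python3 -c "
from plant import r
print(r.close_job())"
```

```text
the job is handed in; nothing more can be done
None
```

The carrier stands flush against the titrator and middle to middle (last picture: parallel within 0.5°, centres within a few mm), the robot is drawn back clear, and the job was handed in after about 15.5 s; the one doubt is an early reach test in free air, where joint 3 read 71.75° against its 71.71° limit and the wrist force briefly read about 90 N.

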